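# Close a shell-casting mold and hold it shut

### The job

A shell lies in the lower half of a small casting mold: press the open hinged strap down over it until its catch holds it shut. Then take the mold's matching top half out of the tray (the larger one, with the bar handle; leave the smaller one alone), fit it over the two dowels, wide hole on the wide dowel, and press it fully home against the spring pins. Finish while still pressing it down, with the two halves held tightly together.

Things in the scene. Friction and masses are not known exactly. Their poses are not given: they have to be found in the camera images.
- mold_base: Lower mold half, fixed to the bench: grey plastic block 128 x 90 mm (x, y) on a dark steel plate 160 x 150 x 10 mm. Origin: centre of the underside, on the bench. x points away from the robot, give or take 20 degrees. A channel 40 mm wide, 14 mm deep, runs along y through its middle and holds the shell.
- mold_face (a point): Centre of the lower half's flat top face (parting face), midway between the dowels, 40 mm above the bench; axes as mold_base. Four brass spring pins (7 mm, at x +-57, y +-36 mm) stand 5 mm above the face: together they push up with 5 N, with 10 N when pressed flush. The top half's own weight does not press them in: a hand must.
- wide_dowel (a point): Tip of the wide steel dowel, 16 mm in diameter, 42 mm from mold_face along +x, standing 16 mm above the face: straight for 8 mm, then tapering by 3 mm in radius.
- narrow_dowel (a point): Tip of the narrow steel dowel, 8 mm in diameter, 42 mm from mold_face along -x, standing 16 mm above the face: straight for 8 mm, then tapering by 3 mm in radius.
- strap (a joint): Angle of the hinged steel strap, rad: 0 = shut, lying along the channel over the shell; grows as the free end rises; starts at 0.45 to 0.8. A light spring and friction keep it open. Under 0.04 the catch has clicked over its free end and holds it. To pass the catch takes about 5 N at the free end, 9 N half-way along.
- strap_end (a point): Centre of the free end of the strap, 105 mm from the hinge axis. The strap is 22 mm wide, 6 mm thick and straight. Shut, it lies level towards -y of mold_base from its hinge, its top 3 mm above the parting face; the top half's channel clears it.
- strap_hinge (a point): On the strap's hinge axis (along x of mold_base), at y = +55 mm of mold_base, 40 mm above the bench; it does not move with the strap.
- spring_catch (a point): Centre of the brass nose of the strap's spring catch at y = -54.5 mm of mold_base, 44 mm above the bench, in front of a steel post 45 mm high at y = -63 mm.
- top_half: Matching top half, loose, flat in the tray: grey plastic plate 128 x 90 x 18 mm (x, y, z), 0.2 to 0.4 kg, with an aluminium bar handle on top. Origin: centre of the underside. Two through holes on its x axis fit the dowels with 2 mm play in diameter. Below, a channel 40 mm wide, 10 mm deep runs along y. x (wide hole) starts away from the robot within 25 degrees.
- top_handle (a point): Point in the top half's bar handle, 36 mm above the underside, over the centre of the plate; axes as top_half. The handle is 44 mm long (x), 24 mm wide (y), from the plate's top (18 mm) to 52 mm above the underside. Fully home, this point is 36 mm above mold_face and the axes are parallel.
- wide_hole (a point): Mouth of the 18 mm hole in the plate's top, at x = +42 mm of top_half, for the wide dowel.
- narrow_hole (a point): Mouth of the 10 mm hole in the plate's top, at x = -42 mm of top_half, for the narrow dowel.
- small_half: Top half of another, smaller mold in the same tray, to be left alone: grey plate 100 x 64 x 16 mm with a round knob 26 mm across, 42 mm high over all. Origin: centre of the underside.
- tray: White enamel tray with a blue rim, 260 x 360 mm (x, y), rim 29 mm high, floor 3 mm above the bench. Origin: centre of the underside. Both top halves lie in it.
Not all that is in view belongs to the job. Of the things shaped like the mold_base, the grey one is meant.

How it is judged (in metres and radians):
On the way, in this order (a step that is already met when the one before it is completed fails the run):
1. the strap is shut and its catch holds it with the fingers off (value of joint strap below 0.04 rad and contact force between the fingers and mold_base below 0.3 N), for 0.3 s.
2. the matching top half has been lifted out of the tray (height (world z) of top_handle above 0.07 m), for 0.1 s.
At the end, for the whole second after the job is handed in: The strap is shut (under 0.04 rad) and the matching top half sits on both dowels, centred within 3 mm, square within 0.05 rad and level within 0.035 rad, with less than 2 mm between the halves, while the fingers still bear on it with over 2 N (value of joint strap below 0.04 rad and horizontal distance between top_handle and mold_face below 0.003 m and z of top_handle in the frame of mold_face between 0.033 and 0.038 m and angle between the x axis of top_handle and the x axis of mold_face, either way round below 0.05 rad and angle between the z axis of top_handle and the z axis of mold_face, either way round below 0.035 rad and contact force between the fingers and top_half above 2 N); the arm keeps its last pose, push and grip.
It fails at once if the smaller top half is shifted by more than 30 mm (distance of small_half from where it was at the start of the episode above 0.03 m).
It also fails if it takes over 64 s, if anything falls off the work surface, if the arm or the gripper's body presses on something with over 40 N, if the wrist force passes 120 N, or if a joint passes its speed limit or range.

### The arm

A 6-joint arm with a two-finger parallel gripper is mounted at the origin on the work surface. World frame = base frame: x ahead of the robot, y to its left, z up, the work surface at z = 0. Lengths are in mm, angles in rad, forces in N, time in s.
With the tool pointing down it reaches from about 275 to 1000 mm from the base axis. Payload 8.4 kg.
Tool frame: the origin (TCP) lies on the centre line of the jaws, within the pads' length; the fingertips stand r.tip_reach ahead of it and the grasp point (between the pads) lies 11 mm behind it (r.tip_reach is the distance from the TCP to the fingertips, in mm); z points along the fingers, y is the line along which they close (so a half turn about z gives the same grasp; the last joint's range is limited). The gripper opens to 85 mm and grips with 20 to 120 N. Pads are 22 mm wide; open, the fingers measure 114 mm over their backs; the gripper's body (76 mm by 85 mm) begins 54 mm behind the grasp point. The pads swing forward as they close: fully open they stand 13 mm farther back than shut.
Start: joints at [1.133, 0.353, 1.633, -0, 1.155, -0.002], TCP at [263.834, 566.586, 239.281] pointing down, gripper open.
Joint ranges: [-2.63, 2.63], [-0.92, 2.1], [0.06, 2.66], [-1.3, 4.44], [0, 2.69], [-3.02, 3.02]. Speed limits (rad/s): [2.22, 2.22, 2.79, 3.14, 3.14, 3.14].

### API

Orientations are given as [roll, pitch, yaw] about the fixed x, y, z axes, in that order (R = Rz(yaw) Ry(pitch) Rx(roll)).
In Python, from rig import r gives the robot as it stands.
- The arm moves only by the tool carry_out, never from a script. Its argument "targets" is a list of rows, each an object with "dp": the shift along the tool's x, y, z in mm, a list of three; "yaw": the turn about the tool's z in degrees. A call has 1 to 12 rows; each row is the pose to reach, as a shift and turn from the pose commanded when the call began, along the tool's axes at that moment; what a row does not reach only later rows make up. A row lasts 1/8 s, in which the tool goes at most 62.5 mm and 10.7 degrees, less where a joint would pass 70% of its speed; a pose out of reach is approached as far as the arm can. A call with a gripper value outside its range is refused whole. "fingers" is the opening, from -1 (shut) to 1 (fully open), so that 0 is half open, set as the call begins (left out, the last holds). The fingers move at their own pace and stop on an object; "grip_force" is the grip in N (left out, the last holds). Time passes only in rows, so rows that repeat a pose let the fingers close. It gives the time, the measured TCP pose, the force, the opening and the grip force at its end, in the units of the state.
- r.sense(): the state, without advancing time (a new reading comes with each control period).
- r.grab_frame(name): name is "scene" or "side" or "wrist"; returns the picture (384x512x3 uint8, red, green, blue); there is no depth.
- r.get_calibration(name): a dict with "fx", "fy", "cx", "cy" (pixels), "rvec" (rotation vector, rad) and "tvec" (3), from world to camera coordinates, as OpenCV has them. Camera axes: x right, y down, z forward; pixel columns grow to the right and rows downward; lengths in mm; the calibration is good to about 2 mm. A picture is of the moment at which its call begins: read the wrist's pose just before it. get_calibration takes no time and is no camera call; for the wrist camera it gives the pose at the moment of the call.
- r.sign_off(): hands the job in; it is judged then, once.
The state is a dict: "clock": time; "qpos": joint angles; "qvel": joint speeds; "joint_efforts": joint torques, N m; "eef_pos": TCP position; "tcp_rot": TCP orientation; "contact_force": force on the tool from outside, world axes, zero at the start; "wrist_torque": the same for the moment, N m; "opening": opening from 0.0 (shut) to 1.0 (fully open); "grasp_force": force on a finger pad.
Only numpy, scipy, OpenCV 4.12 (cv2) and the standard library are available. Lean on these libraries where they do the work, as an engineer would, in place of code of your own. Each camera call takes 0.05 s, during which the arm holds its last target. There are 200 camera calls.

## Working session

There is one attempt and no reset: what is moved stays moved. The work goes in short steps, Python scripts to look and compute and a tool call to move; the robot and the scene stay as the last step left them, time stands still between calls to the robot, and variables do not carry over. Pictures are saved under pics/ and viewed, at most 10 in all, crops included, and the job is handed in when it is done.

Besides the shell and the picture viewer there is one more tool, called after ">>>" by a JSON object that holds its "op" and its "data". carry_out: Moves the arm, as the interface text tells. Its arguments: {"type":"object","properties":{"targets":{"type":"array","items":{"type":"object","properties":{"dp":{"type":"array","items":{"type":"number"}},"yaw":{"type":"number"}}}},"fingers":{"type":"number"},"grip_force":{"type":"number"}},"required":["targets"]}

```bash
mkdir -p pics; python3 - <<'E'
from rig import r
import cv2,numpy as np
s=r.sense();print(s, r.tip_reach)
for n in("scene","side","wrist"):
    c=r.get_calibration(n);print(n,c)
    cv2.imwrite(f"pics/{n}0.png",r.grab_frame(n)[:,:,::-1])
a=cv2.imread("pics/scene0.png");b=cv2.imread("pics/side0.png")
cv2.imwrite("pics/w.png",cv2.imread("pics/wrist0.png"))
E
```

```text
{'clock': 0.0, 'qpos': array([ 1.13258329e+00,  3.53672433e-01,  1.63413812e+00,  1.44982840e-05,
        1.15516348e+00, -2.40951963e-03]), 'qvel': array([-0.00036665, -0.00036254, -0.00014215,  0.00114534,  0.00090711,
       -0.00036295]), 'joint_efforts': array([-3.97861522e-04, -6.05237603e+01, -3.42067051e+01, -1.07355515e-04,
        9.38408106e-03,  2.72634293e-05]), 'eef_pos': array([263.64449774, 566.16793163, 238.5447861 ]), 'tcp_rot': array([-3.14021131e+00, -1.65842280e-05,  2.70578326e+00]), 'contact_force': array([-0.37843143,  0.06736533,  0.04514115]), 'wrist_torque': array([-0.01865012, -0.0233426 , -0.0282717 ]), 'grasp_force': 0.0, 'opening': 1.0019609959711242} 8.0
scene {'fx': 379.33813984478434, 'fy': 379.33813984478434, 'cx': 250.71476627615152, 'cy': 188.91613452188474, 'rvec': array([ 2.27415059,  0.61972171, -0.2749805 ]), 'tvec': array([-400.03506113,  -81.89354973, 1154.14114678])}
side {'fx': 378.6549594646351, 'fy': 378.6549594646351, 'cx': 252.1091171461449, 'cy': 191.4196062807252, 'rvec': array([ 2.13980159, -0.89691168,  0.41111119]), 'tvec': array([-304.64463469,  265.78737511,  866.66456661])}
wrist {'fx': 303.1259371243152, 'fy': 303.1259371243152, 'cx': 251.66555687629264, 'cy': 192.47383942490177, 'rvec': array([-2.43361393, -1.55120141, -0.22722799]), 'tvec': array([-625.69289339,  -38.01583469,  377.5172714 ])}
```

View pics/scene0.png

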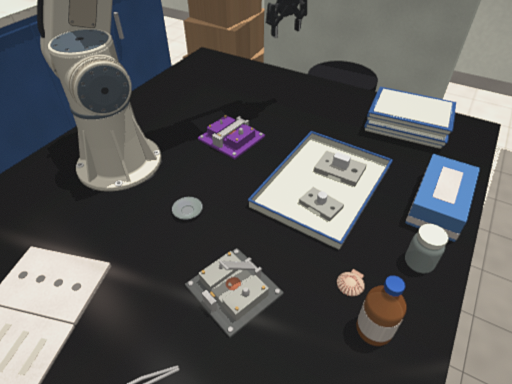

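View pics/side0.png

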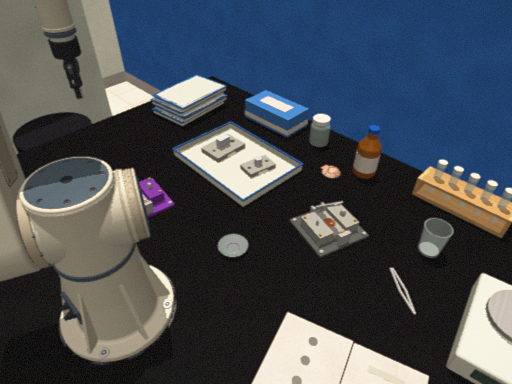

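The scene view shows the grey mold at about (235,288) with its strap open. The tray is at (322,186), with the larger half at (340,165) and the small one at (321,203). In the side view the mold is at (328,228) and the larger half at (223,147).

```bash
cat >h.py <<'E'
from rig import r
import cv2,numpy as np
from scipy.spatial.transform import Rotation as Ro
def ray(c,u,v):
    R=cv2.Rodrigues(c['rvec'])[0];C=-R.T@c['tvec']
    d=R.T@np.array([(u-c['cx'])/c['fx'],(v-c['cy'])/c['fy'],1]);return C,d/np.linalg.norm(d)
def plane(c,p,z):
    C,d=ray(c,*p);return C+d*(z-C[2])/d[2]
def tri(*cp):
    A=np.zeros((3,3));b=np.zeros(3)
    for c,p in cp:
        C,d=ray(c,*p);M=np.eye(3)-np.outer(d,d);A+=M;b+=M@C
    return np.linalg.solve(A,b)
def proj(c,P):
    return cv2.projectPoints(np.array(P,float).reshape(-1,1,3),c['rvec'],c['tvec'],np.array([[c['fx'],0,c['cx']],[0,c['fy'],c['cy']],[0,0,1]]),None)[0].reshape(-1,2)
def totool(P,s=None):
    s=s or r.sense();return Ro.from_euler('xyz',s['tcp_rot']).as_matrix().T@(np.array(P)-s['eef_pos'])
def shot(n,name):
    c=r.get_calibration(n);im=r.grab_frame(n)[:,:,::-1].copy();cv2.imwrite(f"pics/{name}.png",im);return c,im
E
python3 - <<'E'
from h import *
S,D,W=[r.get_calibration(n) for n in("scene","side","wrist")]
for n,a,b,z in(("mold",(235,288),(328,228),40),("big",(340,165),(223,148),30),("small",(321,203),(258,165),20)):
    print(n,plane(S,a,z),plane(D,b,z),tri((S,a),(D,b)))
s=r.sense();R=cv2.Rodrigues(W['rvec'])[0];T=Ro.from_euler('xyz',s['tcp_rot']).as_matrix()
print("T",T,"cam in tool",T.T@(-R.T@W['tvec']-s['eef_pos']),"\n",T.T@R.T)
# plate outline / tops
for n,c in(("scene",S),("side",D)):
    im=cv2.imread(f"pics/{n}0.png");x,y=(235,288) if n=="scene" else (328,228)
    g=im.max(2);m=((g>45)).astype(np.uint8);k=np.zeros_like(m);k[y-60:y+60,x-60:x+60]=m[y-60:y+60,x-60:x+60]
    cs=max(cv2.findContours(k,0,2)[0],key=cv2.contourArea);q=cv2.minAreaRect(cs)
    ap=cv2.approxPolyDP(cv2.convexHull(cs),6,True)[:,0];print(n,ap.tolist(),[plane(c,p,10)[:2].round().tolist() for p in ap])
E
```

```text
mold [ 551.09919813 -207.99936413   40.        ] [ 505.7934442  -211.53410439   40.        ] [ 538.32797296 -192.27143923    3.61596742]
big [593.24221439 286.87339535  30.        ] [570.66351617 273.52360924  30.        ] [589.42013668 298.53386583  13.9686109 ]
small [603.23041025 129.16838423  20.        ] [594.77830435 130.05395039  20.        ] [601.28664692 136.02272122  13.10902049]
T [[-9.06552632e-01  4.22092572e-01 -4.31101896e-04]
 [ 4.22092792e-01  9.06552147e-01 -9.37678577e-04]
 [-4.97081268e-06 -1.03201998e-03 -9.99999467e-01]] cam in tool [  72.26377753    1.28479268 -133.26789389] 
 [[-2.31541999e-04 -9.57586624e-01 -2.88145458e-01]
 [ 9.99999919e-01 -3.16543827e-04  2.48402854e-04]
 [-3.29077916e-04 -2.88145377e-01  9.57586619e-01]]
scene [[175, 289], [237, 248], [283, 291], [283, 328], [229, 337]] [[429.0, -261.0], [487.0, -100.0], [634.0, -147.0], [672.0, -221.0], [589.0, -292.0]]
side [[342, 200], [368, 235], [320, 257], [290, 219], [321, 201]] [[655.0, -159.0], [587.0, -290.0], [434.0, -243.0], [485.0, -100.0], [608.0, -117.0]]
```

>>> {"op": "carry_out", "data": {"targets": [{"dp": [-50,-52,0],"yaw": 0},{"dp": [-90,-93,0],"yaw": 0},{"dp": [-130,-135,0],"yaw": 0},{"dp": [-172,-178,0],"yaw": 0},{"dp": [-215,-223,0],"yaw": 0},{"dp": [-258,-267,0],"yaw": 0},{"dp": [-301,-312,0],"yaw": 0},{"dp": [-344,-356,0],"yaw": 0},{"dp": [-387,-401,0],"yaw": 0},{"dp": [-430,-445,0],"yaw": 0},{"dp": [-473,-490,0],"yaw": -4},{"dp": [-516,-535,0],"yaw": -8}], "fingers": -1}}

```text
clock: 1.65
eef_pos: [506.1, -138.4, 239.3]
tcp_rot: [3.141, 0.0, 2.847]
contact_force: [1.2, 0.1, -0.1]
opening: 0.001
grasp_force: 0.0
```

>>> {"op": "carry_out", "data": {"targets": [{"dp": [-36,-48,0],"yaw": 0},{"dp": [-36,-48,0],"yaw": 0},{"dp": [-36,-48,0],"yaw": 0},{"dp": [-36,-48,0],"yaw": 0}]}}

```text
clock: 2.15
eef_pos: [525.7, -191.5, 239.2]
tcp_rot: [3.141, -0.001, 2.846]
contact_force: [-0.4, 0.3, -0.7]
opening: -0.003
grasp_force: 0.0
```

```bash
python3 - <<'E'
from h import *
s=r.sense();print(s['eef_pos'],s['tcp_rot'],s['clock'],s['contact_force'])
shot("wrist","w1")
E
```

```text
[ 525.73642852 -191.52007503  239.16883099] [ 3.14137781e+00 -6.47008098e-04  2.84645734e+00] 2.15 [-0.3563123   0.31212893 -0.65306225]
```

View pics/w1.png

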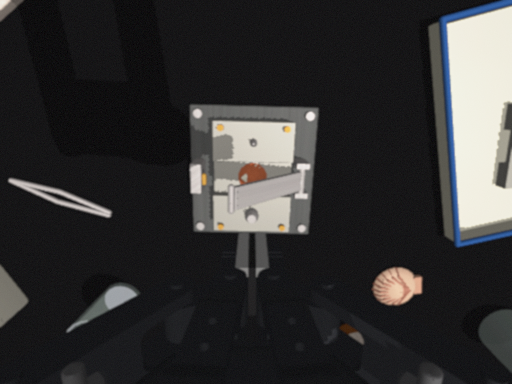

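The wrist view from above shows the wide dowel at (251,218), narrow dowel at (253,142), brass pins near (220,127), (287,129), (221,226) and (282,227). The catch is at (203,179), the hinge at (302,180) and the strap's free end at (232,198).

```bash
python3 - <<'E'
from h import *
W=r.get_calibration("wrist");im=cv2.imread("pics/w1.png")
h=cv2.cvtColor(im,cv2.COLOR_BGR2HSV);m=cv2.inRange(h,(10,120,120),(30,255,255))
n,l,st,ce=cv2.connectedComponentsWithStats(m)
P=[]
for i in range(1,n):
    x,y=ce[i]
    if 185<x<325 and 100<y<240 and st[i,4]>4: print(ce[i],st[i,4]); 
    if any(abs(x-a)<6 and abs(y-b)<6 for a,b in((220,127),(287,129),(221,226),(282,227))) and st[i,4]>4:P.append(plane(W,ce[i],45)[:2])
P=np.array(P);print(P.round(1),P.mean(0))
wd,nd=plane(W,(251,218),56),plane(W,(253,142),56);print(wd,nd,(wd+nd)/2,np.degrees(np.arctan2(*(wd-nd)[1::-1])))
# pin model fit
m_=np.array([[x,y] for x in(-57,57) for y in(36,-36)],float)
if len(P)==4:
    a0=np.radians(-17.3);R=np.array([[np.cos(a0),-np.sin(a0)],[np.sin(a0),np.cos(a0)]])
    M=m_@R.T+P.mean(0);idx=[np.argmin(np.linalg.norm(P-q,axis=1)) for q in M];Q=P[idx]-P.mean(0)
    z=(Q[:,0]+1j*Q[:,1])@np.conj(m_[:,0]+1j*m_[:,1]);print("ang",np.degrees(np.angle(z)),"scale",abs(z)/np.sum(m_**2),idx)
    a=np.angle(z);c=P.mean(0);X=np.array([np.cos(a),np.sin(a)]);Y=np.array([-X[1],X[0]])
    for th in(0,.3,.45,.6,.8):
        p=np.r_[c+Y*(55-105*np.cos(th)),40+105*np.sin(th)];print(th,proj(W,p),proj(r.get_calibration("scene"),p),p)
    for y in(-30,-35):print("push",y,totool(np.r_[c+Y*y,43]))
E
```

```text
[219.61538462 127.15384615] 26
[286.66666667 128.875     ] 24
[203.73469388 178.6122449 ] 49
[220.19047619 225.95238095] 21
[281.18181818 227.18181818] 22
[[ 472.5 -209.5]
 [ 494.9 -141.9]
 [ 579.9 -245. ]
 [ 602.1 -177.3]] [ 537.35351911 -193.41106885]
[ 576.70382814 -206.40018792   56.        ] [ 496.40519962 -179.77252799   56.        ] [ 536.55451388 -193.08635796   56.        ] -18.345928994213764
ang -18.272161708273472 scale 0.9906783112893855 [np.int64(1), np.int64(0), np.int64(3), np.int64(2)]
0 [[207.60048339 177.54600318]] [[214.45126829 293.76521153]] [ 521.67696302 -240.8899651    40.        ]
0.3 [[207.97536564 184.89636146]] [[215.14222463 284.29791797]] [ 523.14732009 -236.43675928   71.0296217 ]
0.45 [[211.78552916 188.95465023]] [[216.89970202 278.64202403]] [ 524.95432085 -230.96397553   85.67138108]
0.6 [[218.34731797 193.14623877]] [[219.57860404 272.55945632]] [ 527.42704868 -223.47493344   99.28745971]
0.8 [[231.61444213 198.70571553]] [[224.47772455 264.08397971]] [ 531.66161101 -210.64990067  115.32238954]
push -30 [-10.86505632 -28.5346518  196.32015639]
push -35 [-10.74457876 -33.53320006 196.31950543]
```

>>> {"op": "carry_out", "data": {"targets": [{"dp": [-11,9,60],"yaw": 1},{"dp": [-11,9,108],"yaw": 1},{"dp": [-11,8,122],"yaw": 1},{"dp": [-11,6,132],"yaw": 1},{"dp": [-11,1,140],"yaw": 1},{"dp": [-11,-4,148],"yaw": 1},{"dp": [-11,-9,156],"yaw": 1},{"dp": [-11,-14,164],"yaw": 1},{"dp": [-11,-19,172],"yaw": 1},{"dp": [-11,-23,179],"yaw": 1},{"dp": [-11,-26,184],"yaw": 1},{"dp": [-11,-28,187],"yaw": 1}]}}

```text
clock: 3.7
eef_pos: [528.8, -222.5, 52.2]
tcp_rot: [3.141, 0.0, 2.828]
contact_force: [-0.0, 1.6, 2.0]
opening: -0.005
grasp_force: 0.9
```

>>> {"op": "carry_out", "data": {"targets": [{"dp": [0,0,1],"yaw": 0},{"dp": [0,0,2],"yaw": 0},{"dp": [0,0,2],"yaw": 0}]}}

```text
clock: 4.08
eef_pos: [528.6, -222.9, 50.7]
tcp_rot: [-3.141, 0.0, 2.828]
contact_force: [-2.1, -0.1, 6.1]
opening: -0.002
grasp_force: 3.1
```

>>> {"op": "carry_out", "data": {"targets": [{"dp": [0,0,1],"yaw": 0},{"dp": [0,0,2],"yaw": 0},{"dp": [0,0,3],"yaw": 0}]}}

```text
clock: 4.45
eef_pos: [528.9, -223.0, 49.2]
tcp_rot: [-3.141, 0.001, 2.828]
contact_force: [-7.7, 2.9, 28.0]
opening: -0.001
grasp_force: 14.5
```

>>> {"op": "carry_out", "data": {"targets": [{"dp": [0,0,-20],"yaw": 0},{"dp": [0,0,-80],"yaw": 0},{"dp": [0,0,-140],"yaw": 0},{"dp": [0,0,-190],"yaw": 0},{"dp": [0,0,-190],"yaw": 0},{"dp": [0,0,-190],"yaw": 0}], "fingers": 1}}

```text
clock: 5.2
eef_pos: [528.1, -222.5, 236.8]
tcp_rot: [-3.142, -0.0, 2.828]
contact_force: [0.4, -0.0, -1.5]
opening: 0.996
grasp_force: 0.0
```

```bash
python3 - <<'E'
from h import *
s=r.sense();print(s['eef_pos'],s['tcp_rot'],s['clock'],s['contact_force'])
c,im=shot("wrist","w2")
cv2.imwrite("pics/w2c.png",cv2.resize(im[60:220,160:360],None,fx=4,fy=4,interpolation=cv2.INTER_CUBIC)[:600])
S=r.get_calibration("scene");im=cv2.imread("pics/scene0.png")
# tray objects: rough wide estimate, and move to view pose
print(totool([575,280,239]))
E
```

```text
[ 528.09984762 -222.49123621  236.78596057] [-3.14150150e+00 -4.67982822e-04  2.82804192e+00] 5.2 [ 3.91753036e-01 -3.12170831e-04 -1.49569308e+00]
[109.99702428 492.40059627  -2.72294228]
```

View pics/w2c.png

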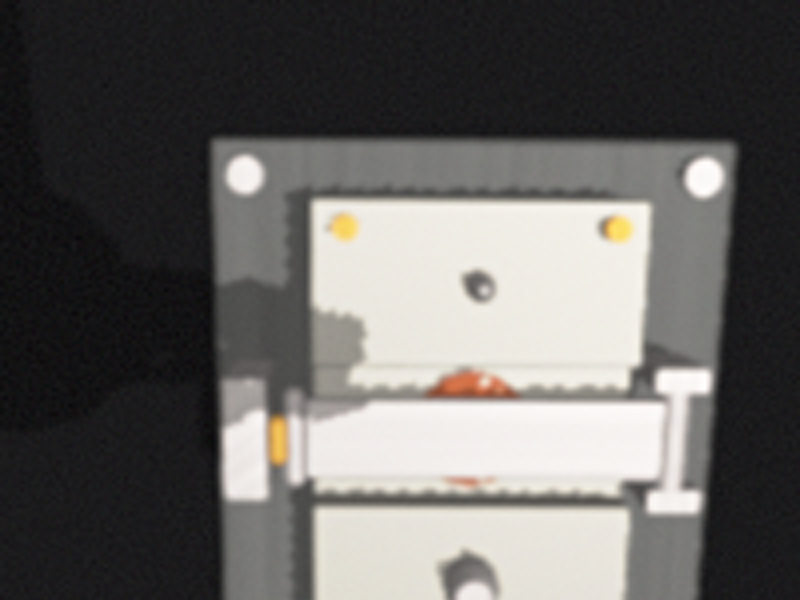

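The strap lies level over the shell, with its free end at the brass catch (crop pixel 280,440), so it is shut. Next I'll go to the tray.

>>> {"op": "carry_out", "data": {"targets": [{"dp": [12,55,0],"yaw": 0},{"dp": [25,110,0],"yaw": 0},{"dp": [38,168,0],"yaw": 0},{"dp": [51,225,0],"yaw": 0},{"dp": [64,283,0],"yaw": 0},{"dp": [77,340,0],"yaw": 0},{"dp": [90,398,0],"yaw": 0},{"dp": [102,455,0],"yaw": 0},{"dp": [110,490,0],"yaw": 0},{"dp": [110,490,0],"yaw": 0},{"dp": [110,490,0],"yaw": 0},{"dp": [110,490,0],"yaw": 0}]}}

```text
clock: 6.75
eef_pos: [574.9, 276.1, 236.7]
tcp_rot: [-3.141, -0.001, 2.827]
contact_force: [-1.5, -1.3, 0.4]
opening: 0.996
grasp_force: 0.0
```

```bash
python3 - <<'E'
from h import *
s=r.sense();print(s['eef_pos'],s['tcp_rot'],s['clock'],s['contact_force'])
c,im=shot("wrist","w3")
E
```

```text
[574.8617671  276.05422306 236.68589532] [-3.14054041e+00 -7.69011048e-04  2.82679596e+00] 6.75 [-1.47547162 -1.27308373  0.35991349]
```

View pics/w3.png

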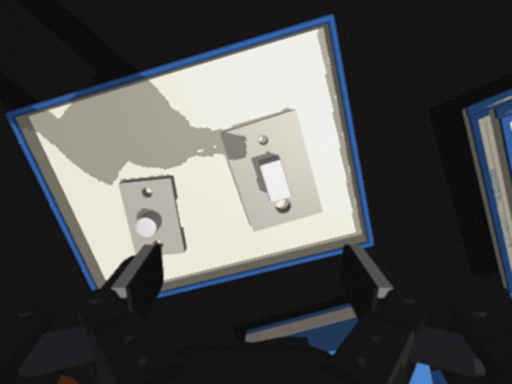

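The big half's plate top has corners near (222,131), (296,110), (323,212) and (254,231). Its handle top is at (275,181), the narrow hole at (263,140) and the wide hole at (283,204).

```bash
python3 - <<'E'
from h import *
W=r.get_calibration("wrist");im=cv2.imread("pics/w3.png");g=cv2.cvtColor(im,cv2.COLOR_BGR2GRAY)
k=cv2.cornerSubPix(g,np.array([[222,131],[296,110],[323,212],[254,231]],np.float32).reshape(-1,1,2),(5,5),(-1,-1),(3,30,.01)).reshape(-1,2)
P=np.array([plane(W,p,21)[:2] for p in k]);print(k,P.round(1),"c",P.mean(0))
d=P[2]-P[1]+P[3]-P[0];print("ang x",np.degrees(np.arctan2(d[1],d[0])),np.linalg.norm(d)/2)
w,n=plane(W,(282.5,204.5),21),plane(W,(263,140),21);print("holes",(w+n)/2,np.degrees(np.arctan2(*(w-n)[1::-1])),np.linalg.norm(w-n))
m=np.zeros_like(g);m[150:210,250:300]=(g[150:210,250:300]>225);
q=cv2.findContours(m,0,2)[0];q=max(q,key=cv2.contourArea);R=cv2.minAreaRect(q);B=cv2.boxPoints(R);print("handle px",R)
H=np.array([plane(W,p,55)[:2] for p in B]);print(H.round(1),H.mean(0));
for e in(H[1]-H[0],H[2]-H[1]):print(np.linalg.norm(e),np.degrees(np.arctan2(e[1],e[0])))
c=H.mean(0);print("tool",totool([*P.mean(0),39]),totool([*c,39]))
E
```

```text
[[223.81996 129.53899]
 [294.5752  109.06268]
 [322.37137 211.39006]
 [253.5283  231.62773]] [[526.1 260.1]
 [529.4 342.3]
 [656.5 341.9]
 [656.  253.3]] c [592.00996459 299.39241757]
ang x -1.5924546497756995 128.5655523149329
holes [591.94276476 298.32295904  21.        ] -0.5532131932325047 81.73366835562092
handle px ((275.2340087890625, 180.7798309326172), (36.684749603271484, 19.922786712646484), 73.3007583618164)
[[572.1 288. ]
 [572.4 308.9]
 [613.1 308.8]
 [613.  287.2]] [592.65499218 298.23469014]
20.950305261048456 88.96392644690111
40.69805082668007 -0.16186568328061368
tool [ -9.03992018  27.56714235 197.93275032] [-10.01187161  26.66619629 197.93293921]
```

>>> {"op": "carry_out", "data": {"targets": [{"dp": [-9.5,27,30],"yaw": -9},{"dp": [-9.5,27,80],"yaw": -17.3},{"dp": [-9.5,27,130],"yaw": -17.3},{"dp": [-9.5,27,165],"yaw": -17.3},{"dp": [-9.5,27,190],"yaw": -17.3},{"dp": [-9.5,27,203],"yaw": -17.3},{"dp": [-9.5,27,203],"yaw": -17.3}], "fingers": 0.3}}

```text
clock: 7.68
eef_pos: [592.2, 299.5, 33.9]
tcp_rot: [-3.141, -0.001, 3.129]
contact_force: [-0.2, 0.2, 0.5]
opening: 0.648
grasp_force: 0.0
```

>>> {"op": "carry_out", "data": {"targets": [{"dp": [0,0,0],"yaw": 0},{"dp": [0,0,0],"yaw": 0},{"dp": [0,0,0],"yaw": 0},{"dp": [0,0,0],"yaw": 0},{"dp": [0,0,0],"yaw": 0},{"dp": [0,0,0],"yaw": 0}], "fingers": -1, "grip_force": 80}}

```text
clock: 8.43
eef_pos: [593.4, 300.4, 35.9]
tcp_rot: [3.141, 0.002, 3.13]
contact_force: [-1.3, -1.6, 5.9]
opening: 0.272
grasp_force: 80.5
```

>>> {"op": "carry_out", "data": {"targets": [{"dp": [0,0,-15],"yaw": 0},{"dp": [0,0,-50],"yaw": 0},{"dp": [0,0,-90],"yaw": 0},{"dp": [0,0,-130],"yaw": 0},{"dp": [0,0,-130],"yaw": 0},{"dp": [0,0,-130],"yaw": 0},{"dp": [0,0,-130],"yaw": 0}]}}

```text
clock: 9.3
eef_pos: [591.4, 299.7, 162.8]
tcp_rot: [-3.14, -0.002, 3.13]
contact_force: [-0.4, -0.4, -2.3]
opening: 0.263
grasp_force: 79.3
```

```bash
python3 - <<'E'
from h import *
s=r.sense();print(s['eef_pos'],s['tcp_rot'],s['clock'],s['contact_force'],s['wrist_torque'],s['opening'])
c,im=shot("wrist","w4");cv2.imwrite("pics/w4.png",cv2.resize(im,(768,576)))
a=np.radians(-18.3);f=np.array([537.2,-193.2]);print("above mold",totool([*f,163]),"yaw",np.degrees(s['tcp_rot'][2])-161.7)
E
```

```text
[591.44077615 299.70059059 162.79013246] [-3.14038311e+00 -2.36914189e-03  3.12993492e+00] 9.3 [-0.39990585 -0.44125941 -2.29069742] [-0.06792134 -0.05122396  0.02119635] 0.26252521730461786
above mold [ 4.85778033e+01 -4.93544817e+02  4.87573064e-01] yaw 17.632061202135787
```

View pics/w4.png

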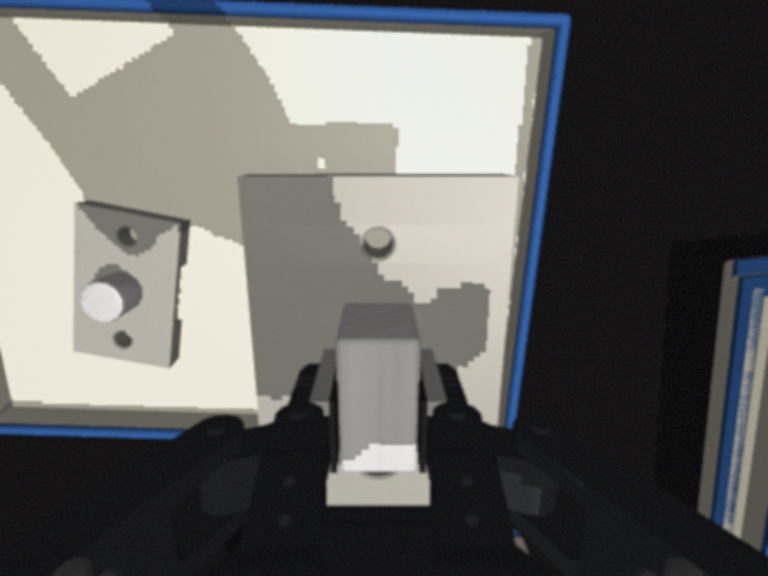

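The plate is held level and the small half hasn't moved. The near plate edge runs from (239,176) to (517,175), with the narrow hole at (378,239), in the 1.5x view. Next I'll measure the plate in the tool frame.

```bash
python3 - <<'E'
from h import *
s=r.sense();W=r.get_calibration("wrist")
T=Ro.from_euler('xyz',s['tcp_rot']).as_matrix()
im=cv2.resize(cv2.imread("pics/w4.png"),(512,384),interpolation=cv2.INTER_AREA);g=cv2.cvtColor(im,cv2.COLOR_BGR2GRAY)
k=cv2.cornerSubPix(g,np.array([[159.7,117.5],[344.5,117]],np.float32).reshape(-1,1,2),(4,4),(-1,-1),(3,30,.01)).reshape(-1,2)
print(k)
for zt in(8,12,15,18):
    a,b=[totool(plane(W,p,s['eef_pos'][2]-zt),s) for p in k];n=totool(plane(W,(252,158.7),s['eef_pos'][2]-zt),s)
    print(zt,a.round(1),b.round(1),np.linalg.norm(a-b).round(1),"n",n.round(1),"ang",np.degrees(np.arctan2((b-a)[0],(b-a)[1])))
E
```

```text
[[157.84917  117.648705]
 [343.30887  116.37089 ]]
8 [ 64.7 -41.8   8.2] [65.2 42.3  8.1] 84.1 n [45.8  0.9  8.1] ang 0.3760918236228571
12 [ 64.5 -43.   12.2] [65.  43.5 12.1] 86.4 n [45.1  0.9 12.1] ang 0.3760918236228621
15 [ 64.3 -43.9  15.2] [64.9 44.3 15.1] 88.2 n [44.6  0.9 15.1] ang 0.37609182362280563
18 [ 64.2 -44.8  18.2] [64.7 45.2 18.1] 90.0 n [44.   0.9 18.1] ang 0.3760918236228058
```

>>> {"op": "carry_out", "data": {"targets": [{"dp": [3,-30,0],"yaw": 0},{"dp": [7,-75,0],"yaw": 0},{"dp": [12,-125,0],"yaw": 1},{"dp": [17,-175,0],"yaw": 3},{"dp": [22,-225,0],"yaw": 6},{"dp": [27,-275,0],"yaw": 9},{"dp": [32,-325,0],"yaw": 12},{"dp": [37,-375,0],"yaw": 15},{"dp": [42,-425,0],"yaw": 17.9},{"dp": [46,-465,0],"yaw": 17.9},{"dp": [47.5,-488,0],"yaw": 17.9},{"dp": [47.5,-494,0],"yaw": 17.9}]}}

```text
clock: 10.85
eef_pos: [538.5, -194.4, 163.4]
tcp_rot: [-3.142, -0.001, 2.816]
contact_force: [-0.2, 0.4, -1.0]
opening: 0.267
grasp_force: 79.3
```

>>> {"op": "carry_out", "data": {"targets": [{"dp": [0,0,25],"yaw": 0},{"dp": [0,0,50],"yaw": 0},{"dp": [0,0,50],"yaw": 0},{"dp": [0,0,50],"yaw": 0}]}}

```text
clock: 11.35
eef_pos: [539.6, -192.9, 114.7]
tcp_rot: [3.142, 0.0, 2.818]
contact_force: [-0.2, 0.0, -2.8]
opening: 0.265
grasp_force: 79.3
```

```bash
python3 - <<'E'
from h import *
s=r.sense();print(s['eef_pos'],np.degrees(s['tcp_rot']),s['clock'],s['contact_force'],s['opening'])
c,im=shot("wrist","w5");cv2.imwrite("pics/w5.png",cv2.resize(im,(768,576)))
c,im=shot("scene","s5");cv2.imwrite("pics/s5.png",im)
print(totool([538.1,-193.8,107],s))
E
```

```text
[ 539.56606857 -192.88135722  114.73893335] [1.79996443e+02 7.53683997e-03 1.61460243e+02] 11.35 [-0.23921878  0.00427782 -2.78070575] 0.2650033620209904
[ 1.0989083  -1.33760367  7.73870583]
```

View pics/w5.png

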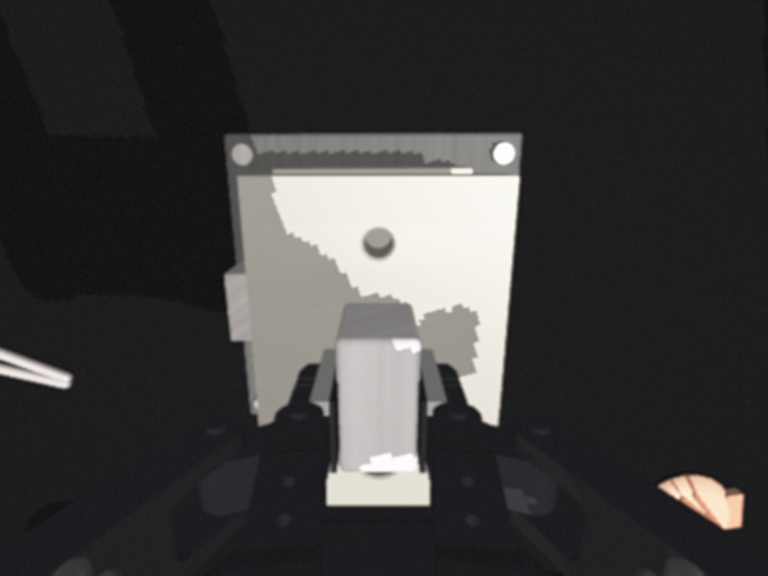

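The held plate is above the mold. The base plate corners show at (225,134) and (522,133), and the top half's edge corners at (237,177) and (520,175).

```bash
python3 - <<'E'
from h import *
s=r.sense();W=r.get_calibration("wrist");s5=1.5
def sub(p,im): return cv2.cornerSubPix(im,np.array(p,np.float32).reshape(-1,1,2),(5,5),(-1,-1),(3,30,.01)).reshape(-1,2)
g=cv2.cvtColor(cv2.imread("pics/w5.png"),cv2.COLOR_BGR2GRAY)
b=sub([[225,134],[522,133]],g);t=sub([[237,177],[520,175]],g);print(b,t)
f=lambda k,z:np.array([totool(plane(W,(p+.5)/1.5-.5,z),s) for p in k])
B=f(b,10);zt=s['eef_pos'][2]-16.5;Tt=f(t,zt);L=f([np.array([242,154]),np.array([504,152.5])],12)
for n,q in(("base",B),("bolts",L),("top",Tt)):print(n,q.round(1).tolist(),"mid",q.mean(0).round(1),"w",np.linalg.norm(q[1]-q[0]).round(1),"ang",np.degrees(np.arctan2((q[1]-q[0])[0],(q[1]-q[0])[1])).round(2))
# pins from w1/w2 already: mold centre in tool now
print("mold c tool",totool([537.2,-193.2,40],s))
E
```

```text
[[224.26157 134.32495]
 [521.1516  133.05164]] [[236.61064 175.78996]
 [519.6117  176.71806]]
base [[80.6, -75.0, 105.2], [81.2, 72.4, 105.2]] mid [ 80.9  -1.3 105.2] w 147.4 ang 0.22
bolts [[71.2, -66.4, 103.2], [71.9, 64.1, 103.2]] mid [ 71.6  -1.2 103.2] w 130.6 ang 0.3
top [[64.9, -43.9, 16.4], [64.6, 46.6, 16.4]] mid [64.7  1.3 16.4] w 90.5 ang -0.19
mold c tool [ 2.71286445 -0.85999318 75.31005341]
```

>>> {"op": "carry_out", "data": {"targets": [{"dp": [1.2,-1.9,10],"yaw": -0.4},{"dp": [1.2,-1.9,18],"yaw": -0.4},{"dp": [1.2,-1.9,22],"yaw": -0.4},{"dp": [1.2,-1.9,25],"yaw": -0.4},{"dp": [1.2,-1.9,28],"yaw": -0.4},{"dp": [1.2,-1.9,28],"yaw": -0.4}]}}

```text
clock: 12.2
eef_pos: [537.4, -194.6, 86.1]
tcp_rot: [3.142, -0.0, 2.824]
contact_force: [0.4, -0.1, -1.6]
opening: 0.261
grasp_force: 79.3
```

>>> {"op": "carry_out", "data": {"targets": [{"dp": [0,0,2],"yaw": 0},{"dp": [0,0,4],"yaw": 0},{"dp": [0,0,6],"yaw": 0},{"dp": [0,0,6],"yaw": 0}]}}

```text
clock: 12.7
eef_pos: [537.4, -194.7, 80.1]
tcp_rot: [-3.142, -0.0, 2.825]
contact_force: [0.5, 0.7, -2.3]
opening: 0.27
grasp_force: 79.3
```

>>> {"op": "carry_out", "data": {"targets": [{"dp": [0,0,2],"yaw": 0},{"dp": [0,0,4],"yaw": 0},{"dp": [0,0,5],"yaw": 0},{"dp": [0,0,5],"yaw": 0}]}}

```text
clock: 13.2
eef_pos: [537.6, -194.7, 75.6]
tcp_rot: [-3.142, 0.0, 2.824]
contact_force: [-0.8, 0.6, 4.6]
opening: 0.264
grasp_force: 80.0
```

>>> {"op": "carry_out", "data": {"targets": [{"dp": [0,0,1],"yaw": 0},{"dp": [0,0,2],"yaw": 0},{"dp": [0,0,3],"yaw": 0},{"dp": [0,0,3],"yaw": 0}]}}

```text
clock: 13.7
eef_pos: [537.5, -194.7, 72.9]
tcp_rot: [-3.142, 0.0, 2.825]
contact_force: [-4.0, 1.3, 9.6]
opening: 0.266
grasp_force: 81.4
```

>>> {"op": "carry_out", "data": {"targets": [{"dp": [0,0,1],"yaw": 0},{"dp": [0,0,2],"yaw": 0},{"dp": [0,0,3],"yaw": 0},{"dp": [0,0,3],"yaw": 0}]}}

```text
clock: 14.2
eef_pos: [537.5, -194.7, 72.8]
tcp_rot: [-3.142, 0.001, 2.825]
contact_force: [-14.7, 5.1, 45.6]
opening: 0.267
grasp_force: 86.1
```

```bash
python3 - <<'E'
from h import *
s=r.sense();print(s['eef_pos'],s['tcp_rot'],s['contact_force'],s['wrist_torque'])
c,im=shot("wrist","w6");d,sd=shot("side","d6")
v=np.hstack([cv2.resize(im[60:300,130:380],(500,480)),cv2.resize(sd[170:270,275:385][:,:60+50],(300,480))])
cv2.imwrite("pics/v6.png",v)
E
```

```text
[ 537.53361145 -194.72778762   72.77725752] [-3.14155738e+00  5.63972809e-04  2.82450591e+00] [-14.67998727   5.07291061  45.57817706] [ 0.86409217  2.27536981 -0.04356304]
```

View pics/v6.png

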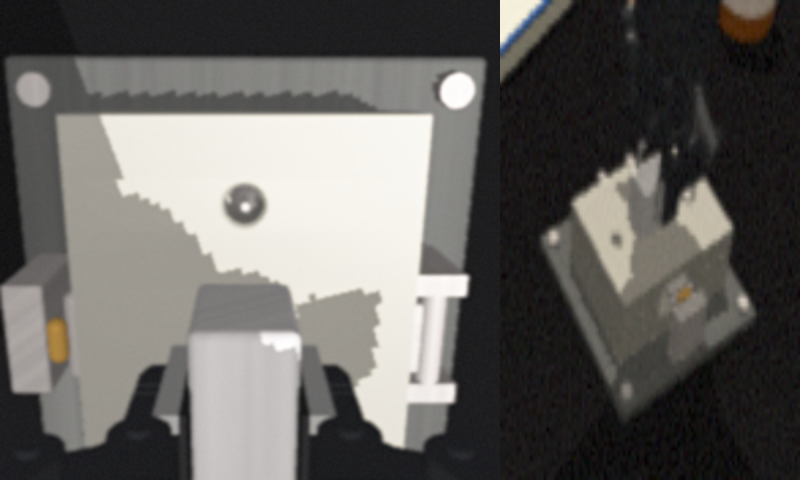

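The dowel tip shows centred in the narrow hole at (245,205). The plate sits flush on the lower half with no visible gap, and the descent stopped at z=72.8 as the force rose sharply. I'll ease the push a little.

>>> {"op": "carry_out", "data": {"targets": [{"dp": [0,0,-1],"yaw": 0},{"dp": [0,0,-1.5],"yaw": 0},{"dp": [0,0,-1.5],"yaw": 0},{"dp": [0,0,-1.5],"yaw": 0}]}}

```text
clock: 14.8
eef_pos: [537.5, -194.7, 72.9]
tcp_rot: [-3.142, 0.001, 2.824]
contact_force: [-9.5, 2.6, 27.9]
opening: 0.265
grasp_force: 83.2
```

```bash
python3 -c "
from rig import r
print(r.sign_off())"
```

```text
the job is handed in; nothing more can be done
None
```

I handed the job in at about 15 s. The strap is latched shut, and the matching top half is fully home on both dowels, still pressed down with about 28 N. The sign-off gave no verdict.

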